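# Crank up the serving screen of a market stall

## Task

Open the nut stall's serving gap: take the loose crank out of its holster, feel its square shank gently into the hidden square socket inside the winch's mouth until it is fully home, then wind clockwise until the clear screen's red pointer is level with the green clip. Never force the crank against the winch, do not push or lift the screen itself, leave the other things on the counter where they are, and leave the crank seated in the winch.

Things in the scene. Friction and masses are not known exactly. Their poses are not given: they have to be found in the camera images.
- crank: loose hand crank, 0.3 to 0.42 kg, upright in its holster at the start, arm in any direction. Origin: centre of the shank's lower end; z up along the shank, x along the arm to the knob. Shank z 0 to 56 mm; red flat arm 22 mm wide, 12 mm thick (z 56 to 68 mm), x -16 to 89 mm; steel grip boss on top over the shank; black knob near the arm's end
- square_start (a point): on the crank's shank axis, z = 16 mm. Below it: a round centring nose, a cone of radius 5 mm at the tip, 9 mm from z = 9 mm up. Above it, to z = 56 mm: a steel square 18 x 18 mm (25.5 mm over corners), its flats facing the crank's +x, -x, +y and -y
- boss_mid (a point): middle of the crank's grip boss, 24 x 24 mm with sides square to the arm, 36 mm high (crank z 68 to 104 mm), at x = 0, z = 86 mm
- knob_mid (a point): middle of the crank's upright knob: black, round, 25 mm diameter, 54 mm high (crank z 70 to 124 mm), spins freely on its pin; at crank x = 75 mm, z = 97 mm
- holster: dark steel block 70 x 70 x 62 mm with a round hole of 27.5 mm diameter, 58 mm deep, in its top; holds the crank upright, the arm resting on its top. Origin: centre of its underside. It may be left or right of the winch
- winch: blue winch box 130 x 130 x 80 mm. Origin: on the table under the centre of its round mouth. Behind it (its +x) the screen's frame: two green posts at x = 170 mm, y = +-220 mm, 270 mm high, with cross bar. It turns about the mouth's axis; winding clockwise seen from above takes about 0.2 N m (3 N at the knob), lifts the screen 50 mm per turn, and stays where it is left
- winch_mouth (a point): centre of the round mouth, 38 mm wide with yellow rim, in the winch's top face, 80 mm above the table. In it, hidden, a square socket 19.5 mm wide, floor 26 mm above the table: there the crank's origin lies when home (its arm 2 mm clear of the box). Socket centre up to 1.5 mm off in x and in y, flats at any unknown angle (alike every 90 deg; the crank enters within about 5 deg)
- socket_edge (a point): point on the mouth's axis at the height of the socket's upper edge, 56 mm above the table. The crank's nose always enters and centres itself, but an ill-turned square stops on this edge, with the crank 14 mm above home
- pointer (a point): tip, mid height, of the red pointer (6 mm thick) that reaches from the screen's lower bar towards the robot; it starts 45 mm above the table and rises with the screen, by at most 85 mm. The screen starts on its lowest stop: the winch cannot turn anticlockwise from there
- clip: green clip, 26 x 34 mm, 12 mm high, fixed on a thin steel rod (170 mm high) right beside the pointer's tip; origin at its middle; 40 to 70 mm above the pointer's start
- jar: green glass jar, 68 mm diameter, 115 mm high, bystander; origin at its underside
- weight: brass scale weight, 38 mm diameter, 34 mm high, in front of the winch, bystander; origin at its underside
- tin: orange can, 60 mm diameter, 85 mm high, bystander; origin at its underside
- scoop: metal spoon 200 mm long lying on the table, bystander
- cup: white cup 72 mm diameter, 70 mm high, bystander; origin at its underside
- spice: clear spice jar with red cap, 48 mm diameter, 90 mm high, bystander; origin at its underside
- screen: clear screen 400 x 110 mm in a thin aluminium frame, 0.6 kg, slides up between the posts; origin at the winch's origin when the screen is down, moves straight up with it

How it is judged:
On the way, in this order (a step that is already met when the one before it is completed fails the run):
1. the crank is seated fully home in the winch's socket (z of crank in the frame of winch below 0.03 m and horizontal distance between crank and winch_mouth below 0.006 m and angle between crank's own z axis and vertical below 0.12 rad), for 0.2 s.
2. the screen has been wound up level with the clip, the crank still seated (z of pointer in the frame of clip between -0.006 and 0.006 m and z of crank in the frame of winch below 0.03 m and horizontal distance between crank and winch_mouth below 0.006 m), for 0.2 s.
At the end, for the whole second after the job is handed in: The red pointer is level with the green clip (mid heights within 6 mm), the crank stands fully home in the winch (within 4 mm of its full depth, upright within 7 degrees), let go, and crank and screen are at rest (all of step 2 and angle between crank's own z axis and vertical below 0.12 rad and linear speed of crank below 0.02 m/s and linear speed of screen below 0.005 m/s); the robot touches nothing.
It fails at once if the crank is pressed against the winch with more than 40 N while its square has not entered the socket (contact force between crank and winch above 40 N and z of crank in the frame of winch above 0.036 m).
It fails at once if the crank is wrenched or rammed in the winch with more than 120 N (contact force between crank and winch above 120 N).
It fails at once if the robot touches the screen (contact force between any of the arm, the fingers and screen above 1 N).
It fails at once if the crank touches the screen (contact force between crank and screen above 1 N).
It fails at once if a bystander is moved by more than 20 mm or tipped (distance of any of jar, weight, tin, scoop, cup, spice from where it was at the start of the episode above 0.02 m or angle between any of jar, tin, cup, weight, spice's own z axis and vertical above 0.3 rad).
It also fails if it takes over 72 s, if anything falls off the work surface, if the arm or the gripper's body presses on something with over 40 N, if the wrist force passes 120 N, or if a joint passes its speed limit or range.

## Robot

A 6-joint arm with a two-finger parallel gripper is mounted at the origin on the work surface. World frame = base frame: x ahead of the robot, y to its left, z up, the work surface at z = 0. Lengths are in m, angles in rad, forces in N, time in s.
With the tool pointing down it reaches from about 0.4 to 0.925 m from the base axis. Payload 12.5 kg.
Tool frame: the origin (TCP) lies between the finger pads; the fingertips stand 17 mm ahead of it and the grasp point (between the pads) lies 2 mm behind it (env.finger_overhang is the z of the fingertips in the tool frame, in m); z points along the fingers, y is the direction in which the jaws open and shut (so a half turn about z gives the same grasp; the last joint's range is limited). The gripper opens to 95 mm and grips with 3 to 60 N. Pads are 20 mm wide; open, the fingers measure 119 mm over their backs; the gripper's body (75 mm by 180 mm) begins 59 mm behind the grasp point.
Start: joints at [1.217, 0.491, 1.559, -0, 1.092, -0.106], TCP at [0.153, 0.606, 0.193] pointing down, gripper open.
Joint ranges: [-3.1, 3.1], [-0.84, 2.19], [0.05, 2.79], [-1.13, 4.28], [0.06, 2.93], [-2.69, 2.69]. Speed limits (rad/s): [2.22, 2.22, 2.79, 3.14, 3.14, 3.14].

## Interface

Orientations are given as a unit quaternion [x, y, z, w].
In Python, from rig import env gives the robot as it stands. The module is installed in compiled form; this text tells all that it offers.
- The arm moves only by the tool apply_moves, never from a script. Its argument "increments" is a list that holds one entry, the list of rows, each a list of 5 numbers: the shift along the tool's x, y, z in mm, then the turn about the tool's z in degrees, then the opening, from -1 (shut) to 1 (fully open). A call has 1 to 20 rows; each row is the pose to reach, as a shift and turn from the pose commanded when the call began, along the tool's axes at that moment; what a row does not reach only later rows make up. A row lasts 1/8 s, in which the tool goes at most 62.5 mm and 10.7 degrees, less where a joint would pass 70% of its speed; a pose out of reach is approached as far as the arm can. A call with a gripper value outside its range is refused whole. The fingers move at their own pace and stop on an object; the grip force is fixed at half the most. Time passes only in rows, so rows that repeat a pose let the fingers close. It gives the time, the measured TCP pose, the force and the opening at its end, in the units of the state.
- env.sense(): the state, without advancing time (a new reading comes with each control period).
- env.get_image(name): name is "side" or "top" or "wrist"; returns a dict with "color" (420x560x3 uint8, red, green, blue), "camera_matrix" (3x3 intrinsics, pixels), "k1" (the pictures are not rectified: a ray, as slopes to the right and down, at radius r is drawn at 1 + k1 r^2 times it, then the intrinsics apply), "rvec" (rotation vector, rad) and "tvec" (3), from world to camera coordinates, as OpenCV has them; the wrist camera has in their place "T_tool_cam" (4x4, takes a point from camera to tool coordinates, whose origin is the TCP and whose axes are the flange's). Camera axes: x right, y down, z forward; pixel columns grow to the right and rows downward; lengths in m; the calibration is good to about 2 mm. A picture is of the moment at which its call begins: read the wrist's pose just before it. There is no depth.
- env.sign_off(): hands the job in, once; it reports no verdict.
Trained networks look in a picture, given as the dict that the camera call returned (one of the last four; its "shot" number tells which), for a name from the list of things; names that differ only in an ending like _2 or _b are one class to them, and where a whole thing is asked for, a point or a joint stands for the part that bears it (a point fixed in the world has none). Each returns a list of dicts, best first, with "confidence" (0 to 1); they miss things now and then, are a little off and sometimes report something else, mostly with a low value. They report only what shows in the picture. A call takes as long as a camera call.
- env.spot_in(picture, target): "at" ([row, column] in pixels, amid what is visible of it).
- env.landmark_of(picture, target): "at" ([row, column] in pixels: a listed point, or the origin of a listed thing).
The state is a dict: "t": time; "joint_positions": joint angles; "joint_velocities": joint speeds; "effort": joint torques, N m; "tcp_pos": TCP position; "ee_rot": TCP orientation; "force": force on the tool from outside, world axes, zero at the start; "torque": the same for the moment, N m; "grip_width": finger opening in m.
Only numpy, scipy, OpenCV 4.12 (cv2) and the standard library are available. Lean on these libraries where they do the work, as an engineer would, in place of code of your own. Each camera call takes 0.05 s, during which the arm holds its last target. There are 200 camera calls.

## Working session

There is one attempt and no reset: what is moved stays moved. The work goes in short steps, Python scripts to look and compute and a tool call to move; the robot and the scene stay as the last step left them, time stands still between calls to the robot, and variables do not carry over. Pictures are saved under pics/ and viewed, about 8 in all and at most 12, crops included, and the job is handed in when it is done.

Besides the shell and the picture viewer there is one more tool, called after "Call:" by a JSON object that holds its "fn" and its "kwargs". apply_moves: Moves the arm, as the interface text tells. Its arguments: {"type":"object","properties":{"increments":{"type":"array","items":{"type":"array","items":{"type":"array","items":{"type":"number"}}}}},"required":["increments"]}

```bash
mkdir -p pics
cat > h.py <<'E'
import numpy as np, cv2
from scipy.spatial.transform import Rotation as R
from rig import env
def cam(p, s=None):
    """returns (Rcw, C): camera->world rotation and centre"""
    if 'T_tool_cam' in p:
        s=s or env.sense(); T=np.array(p['T_tool_cam']); Rt=R.from_quat(s['ee_rot']).as_matrix()
        return Rt@T[:3,:3], Rt@T[:3,3]+np.array(s['tcp_pos'])
    Rw=R.from_rotvec(np.ravel(p['rvec'])).as_matrix(); return Rw.T, -Rw.T@np.ravel(p['tvec'])
def ray(p,at,s=None):
    Rc,C=cam(p,s); K=np.array(p['camera_matrix'])
    d=cv2.undistortPoints(np.array([[[at[1],at[0]]]],float),K,np.array([p['k1'],0,0,0.]))[0,0]
    v=Rc@np.array([d[0],d[1],1]); return C,v/np.linalg.norm(v)
def onz(p,at,z,s=None):
    C,v=ray(p,at,s); return C+v*(z-C[2])/v[2]
def tri(rays):
    A=np.zeros((3,3));b=np.zeros(3)
    for C,v in rays:
        M=np.eye(3)-np.outer(v,v);A+=M;b+=M@C
    X=np.linalg.solve(A,b); return X,[np.linalg.norm((np.eye(3)-np.outer(v,v))@(X-C)) for C,v in rays]
def proj(p,X,s=None):
    Rc,C=cam(p,s); q=Rc.T@(np.array(X)-C); K=np.array(p['camera_matrix'])
    a=cv2.projectPoints(q.reshape(1,1,3),np.zeros(3),np.zeros(3),K,np.array([p['k1'],0,0,0.]))[0].ravel(); return a[::-1]
def save(p,n): cv2.imwrite('pics/'+n+'.png',p['color'][:,:,::-1])
E
python3 - <<'E'
from h import *
np.set_printoptions(precision=4,suppress=True)
P={}
for n in ['side','top']:
    P[n]=env.get_image(n); save(P[n],n+'0'); print(n,cam(P[n])[1])
cv2.imwrite('pics/both0.png',cv2.resize(np.hstack([P['side']['color'],P['top']['color']])[:,:,::-1],(1120,420)))
for t in ['crank','square_start','boss_mid','knob_mid','holster','winch','winch_mouth','pointer','clip','jar','weight','tin','scoop','cup','spice']:
    L={}
    for n in P:
        r=env.landmark_of(P[n],t)
        if r: L[n]=r[0]
    print(t,{n:(np.round(L[n]['at'],1),round(L[n]['confidence'],2)) for n in L},end=' ')
    if len(L)==2:
        X,e=tri([ray(P[n],L[n]['at']) for n in L]); print(X,np.round(e,4))
    else: print()
s=env.sense(); print(s)
E
```

```text
side [ 0.2356 -0.7913  0.8183]
top [ 0.2376 -0.0455  1.4481]
crank {'side': (array([317.1, 302.1]), 0.67), 'top': (array([230.2, 371.5]), 0.92)} [ 0.4958 -0.3154  0.0077] [0.0065 0.0065]
square_start {'side': (array([315.5, 297.2]), 0.6), 'top': (array([202.7, 259.6]), 0.57)} [ 0.6766  0.0413 -0.5773] [0.003 0.003]
boss_mid {'side': (array([299.3, 304.5]), 0.86), 'top': (array([224.5, 376.5]), 0.93)} [ 0.4989 -0.3157  0.0763] [0.0046 0.0046]
knob_mid {'side': (array([275.3, 274.1]), 0.76), 'top': (array([231.5, 353.6]), 0.68)} [ 0.4619 -0.2473  0.1005] [0.0043 0.0043]
holster {'side': (array([320.2, 299.8]), 0.93), 'top': (array([206.7, 261.1]), 0.75)} [ 0.6753  0.0329 -0.6021] [0.0129 0.0129]
winch {'side': (array([221.9, 262.4]), 0.96), 'top': (array([208.7, 257.4]), 0.72)} [0.5279 0.0219 0.0065] [0.0016 0.0016]
winch_mouth {'side': (array([205.2, 265.1]), 0.77), 'top': (array([203.2, 257.4]), 0.77)} [0.5331 0.0198 0.0705] [0.0008 0.0008]
pointer {'top': (array([170.4, 314.8]), 0.82)} 
clip {'side': (array([227.6, 324.9]), 0.63), 'top': (array([168.3, 317. ]), 0.62)} [ 0.6398 -0.14
[... 541 characters left out ...]
y([363.2, 358.4]), 0.58), 'top': (array([208.6, 417.9]), 0.63)} [ 0.5713 -0.4554 -0.0103] [0.0041 0.0041]
spice {'side': (array([147.6, 191.3]), 0.69), 'top': (array([240.7, 102.5]), 0.9)} [0.4071 0.4605 0.021 ] [0.0069 0.0069]
{'t': 1.6, 'joint_positions': array([ 1.2174,  0.4909,  1.5589,  0.    ,  1.0917, -0.1056]), 'joint_velocities': array([ 0.0015,  0.0005, -0.0001,  0.0009,  0.0012,  0.002 ]), 'effort': array([  0.0018, -61.2472, -25.8428,   0.0693,   0.0446,  -0.    ]), 'tcp_pos': array([0.1533, 0.6059, 0.1927]), 'ee_rot': array([0.1236, 0.9923, 0.0001, 0.    ]), 'force': array([ 0.3933,  0.2006, -0.3493]), 'torque': array([0.0644, 0.001 , 0.0422]), 'grip_width': 0.09512737656689398}
```

View pics/side0.png

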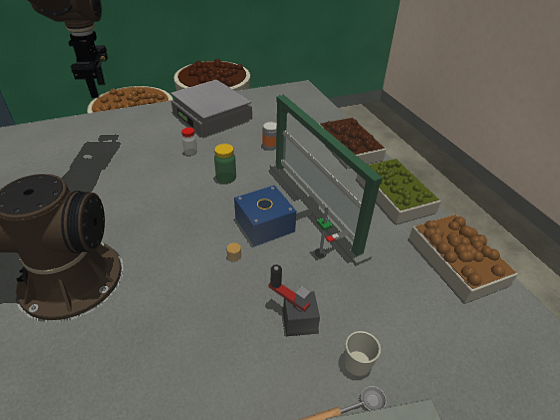

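View pics/top0.png

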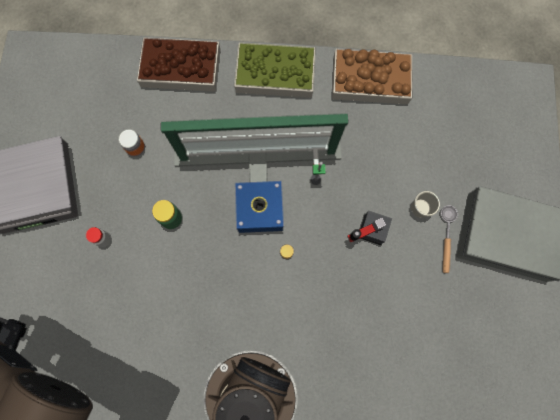

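```bash
cat >> h.py <<'E'
def plan(*wp, s=None):
    """wp: (x,y,z,yaw_deg of tool y) -> row (mm, deg) from current pose; unwrapped by nearest j6-feasible"""
    s=s or env.sense(); Rt=R.from_quat(s['ee_rot']).as_matrix(); y0=np.degrees(np.arctan2(Rt[1,1],Rt[0,1]))
    for w in wp:
        d=Rt.T@(np.array(w[:3])-s['tcp_pos'])*1000
        print('row',np.round(d,1),'turn',np.round((y0-w[3]+180)%360-180,1),'j6 end',np.round(np.degrees(np.arctan2(w[1],w[0]))-w[3],0))
def st():
    s=env.sense(); Rt=R.from_quat(s['ee_rot']).as_matrix()
    print('t %.2f tcp %s yaw %.1f tilt %.2f F %s w %.4f j6 %.0f'%(s['t'],np.round(s['tcp_pos'],4),np.degrees(np.arctan2(Rt[1,1],Rt[0,1])),np.degrees(np.arccos(-Rt[2,2])),np.round(s['force'],1),s['grip_width'],np.degrees(s['joint_positions'][5]))); return s
E
python3 - <<'E'
from h import *
s=st(); plan((.45,.2,.3,45),(.5,-.315,.27,28))
p=env.get_image('wrist'); print(np.round(p['T_tool_cam'],3)); print(p['camera_matrix'])
E
```

```text
t 1.60 tcp [0.1533 0.6059 0.1927] yaw 75.8 tilt 0.01 F [ 0.4  0.2 -0.3] w 0.0951 j6 -6
row [-387.2 -320.7 -107.3] turn 30.8 j6 end -21.0
row [-562.  -807.8  -77.4] turn 47.8 j6 end -60.0
[[ 0.    -0.961 -0.277  0.078]
 [ 1.     0.     0.001  0.   ]
 [-0.001 -0.277  0.961 -0.192]
 [ 0.     0.     0.     1.   ]]
[[348.85208805   0.         286.07513442]
 [  0.         348.85208805 207.35475345]
 [  0.           0.           1.        ]]
```

Call:
{"fn": "apply_moves", "kwargs": {"increments": [[[-60,-50,-40,5,1],[-120,-100,-80,12,1],[-180,-150,-107,20,1],[-240,-200,-107,26,1],[-300,-250,-107,30,1],[-387,-320,-107,31,1],[-387,-320,-107,31,1],[-425,-420,-100,36,1],[-460,-520,-95,40,1],[-500,-620,-90,44,1],[-540,-720,-85,48,1],[-562,-808,-77,48,1],[-562,-808,-77,48,1],[-562,-808,-77,48,1],[-562,-808,-77,48,1],[-562,-808,-77,48,1],[-562,-808,-77,48,1]]]}}

```text
t: 3.78
tcp_pos: [0.4997, -0.3182, 0.269]
ee_rot: [0.517, 0.856, -0.0, -0.0]
force: [-0.8, 0.8, 0.5]
grip_width: 0.0951
```

```bash
cat > w.py <<'E'
from h import *
import sys
def look(n,items):
    s=st(); p=env.get_image('wrist'); save(p,n); out={}
    for t,z in items:
        r=env.landmark_of(p,t)
        if r: out[t]=onz(p,r[0]['at'],z,s); print(t,np.round(r[0]['at'],1),round(r[0]['confidence'],2),np.round(out[t],4))
        else: print(t,'none')
    return s,p,out
E
python3 - <<'E'
from w import *
s,p,o=look('w1',[('boss_mid',.092),('knob_mid',.103),('crank',.006),('holster',0)])
if 'boss_mid' in o and 'knob_mid' in o:
    d=o['knob_mid']-o['boss_mid']; print(np.hypot(*d[:2]),np.degrees(np.arctan2(d[1],d[0])))
E
```

```text
t 3.77 tcp [ 0.4997 -0.3182  0.269 ] yaw 27.7 tilt 0.02 F [-0.8  0.8  0.5] w 0.0951 j6 -67
boss_mid [180.9 284.6] 0.81 [ 0.4973 -0.3173  0.092 ]
knob_mid [108.9 282.3] 0.93 [ 0.4606 -0.2519  0.103 ]
crank [168.  284.6] 0.79 [ 0.4972 -0.3179  0.006 ]
holster [164.1 285.2] 0.87 [ 0.4959 -0.3138  0.    ]
0.07492745223307443 119.33785354863652
```

View pics/w1.png

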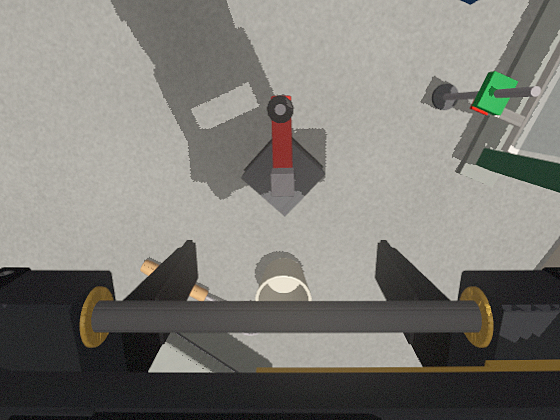

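Call:
{"fn": "apply_moves", "kwargs": {"increments": [[[2,-2,50,-1.6,1],[2,-2,100,-1.6,1],[2,-2,140,-1.6,1],[2,-2,165,-1.6,1],[2,-2,175,-1.6,1],[2,-2,175,-1.6,1],[2,-2,175,-1.6,-1],[2,-2,175,-1.6,-1],[2,-2,175,-1.6,-1],[2,-2,175,-1.6,-1],[2,-2,175,-1.6,-1],[2,-2,175,-1.6,-1]]]}}

```text
t: 5.52
tcp_pos: [0.4972, -0.3144, 0.0946]
ee_rot: [0.505, 0.863, 0.0, -0.0]
force: [0.0, 0.5, -0.3]
grip_width: 0.0406
```

Run:
```python
from w import *
s=st(); plan((.4975,-.3175,.19,29),(.4,-.1,.2,100),(.48,.02,.2,150))
```

```text
t 5.53 tcp [ 0.4972 -0.3144  0.0946] yaw 29.4 tilt 0.01 F [ 0.   0.5 -0.3] w 0.0406 j6 -68
row [ -2.8  -1.3 -95.4] turn 0.4 j6 end -62.0
row [ 234.5   20.6 -105.4] turn -70.6 j6 end -114.0
row [ 299.8  149.2 -105.4] turn -120.6 j6 end -148.0
```

Call:
{"fn": "apply_moves", "kwargs": {"increments": [[[-2.8,-1.2,0,0,-0.2],[-2.8,-1.2,0,0,-0.2],[-2.8,-1.2,0,0,-1],[-2.8,-1.2,0,0,-1],[-2.8,-1.2,0,0,-1],[-2.8,-1.2,0,0,-1],[-2.8,-1.2,0,0,-1],[-2.8,-1.2,0,0,-1]]]}}

```text
t: 6.52
tcp_pos: [0.4976, -0.3174, 0.0946]
ee_rot: [0.505, 0.863, 0.0, -0.0]
force: [0.2, -0.9, -0.2]
grip_width: 0.0008
```

Run:
```python
from w import *
s=st(); plan((.4975,-.3175,.19,29),(.4,-.1,.22,90),(.45,.02,.22,135),(.5,.02,.22,147))
```

```text
t 6.53 tcp [ 0.4976 -0.3174  0.0946] yaw 29.4 tilt 0.01 F [ 0.2 -0.9 -0.2] w 0.0008 j6 -68
row [ -0.   -0.1 -95.4] turn 0.4 j6 end -62.0
row [ 237.3   21.7 -125.4] turn -60.6 j6 end -104.0
row [ 317.3  124.2 -125.4] turn -105.6 j6 end -132.0
row [ 292.8  167.8 -125.4] turn -117.6 j6 end -145.0
```

Run:
```python
from w import *
s=st(); p=env.get_image('wrist'); q=env.get_image('side')
a=p['color'][60:340,130:450]; b=q['color'][210:350,200:360]
im=np.hstack([cv2.resize(a,(400,350)),cv2.resize(b,(400,350))]); cv2.imwrite('pics/m.png',im[:,:,::-1])
for t,z in [('boss_mid',.092),('knob_mid',.103)]:
    r=env.landmark_of(p,t); r2=env.landmark_of(q,t)
    if r: print(t,r[0],onz(p,r[0]['at'],z,s))
    if r2: print(t,'side',r2[0],onz(q,r2[0]['at'],z))
print(proj(p,[.497,-.3175,.09],s), proj(q,[.497,-.3175,.09]))
```

```text
t 6.53 tcp [ 0.4976 -0.3174  0.0946] yaw 29.4 tilt 0.01 F [ 0.2 -0.9 -0.2] w 0.0008 j6 -68
boss_mid {'at': [242.0, 284.1], 'confidence': 0.86} [ 0.4961509 -0.3174292  0.092    ]
boss_mid side {'at': [295.7, 304.1], 'confidence': 0.61} [ 0.5010997  -0.31699805  0.092     ]
knob_mid {'at': [116.7, 279.3], 'confidence': 0.64} [ 0.45832038 -0.25498345  0.103     ]
knob_mid side {'at': [276.2, 274.9], 'confidence': 0.57} [ 0.45748886 -0.25216355  0.103     ]
[241.51023255 285.28362834] [296.97347747 302.42836595]
```

View pics/m.png

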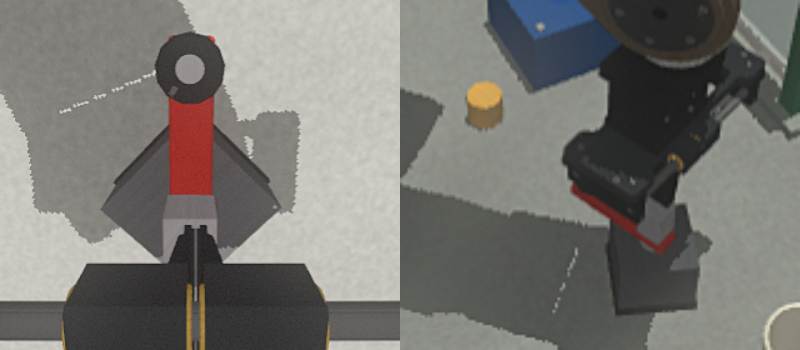

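Run:
```python
from w import *
s=st(); p=env.get_image('wrist'); q=env.get_image('side')
def mark(P,X,c):
    a=proj(P,X,s); cv2.circle(P['color'],(int(round(a[1])),int(round(a[0]))),1,c,-1); 
p['color']=p['color'].copy();q['color']=q['color'].copy()
X=np.array(s['tcp_pos']); 
for P in(p,q): mark(P,X,(255,0,255)); mark(P,X-[0,0,.017],(0,255,255))
a=p['color'][190:310,220:350]; b=q['color'][260:340,270:350]
im=np.hstack([cv2.resize(a,(390,400),interpolation=0),cv2.resize(b,(400,400),interpolation=0)]); cv2.imwrite('pics/m2.png',im[:,:,::-1])
```

```text
t 6.83 tcp [ 0.4976 -0.3175  0.0946] yaw 29.4 tilt 0.01 F [0.8 0.1 0.8] w 0.0002 j6 -68
```

View pics/m2.png

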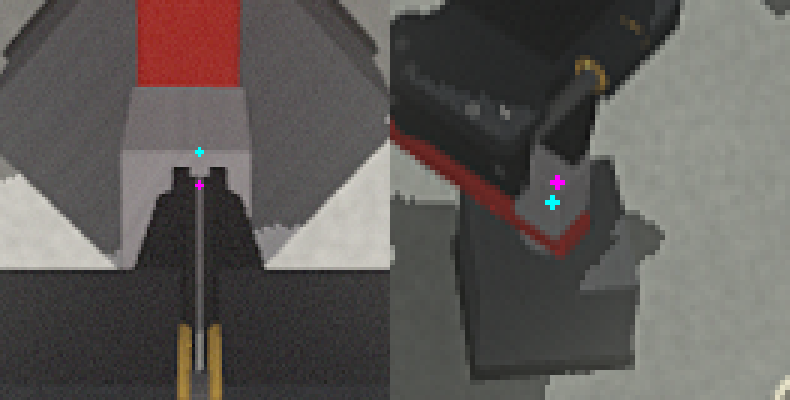

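Run:
```python
from w import *
print(env.finger_overhang, [a for a in dir(env) if a[0]!='_']); s=st(); print(s['torque'],s['joint_positions'])
```

```text
0.017 ['Unreachable', 'finger_overhang', 'get_image', 'landmark_of', 'sense', 'sign_off', 'spot_in']
t 6.92 tcp [ 0.4976 -0.3174  0.0946] yaw 29.4 tilt 0.01 F [0.3 0.1 0.1] w 0.0003 j6 -68
[-0.08084288 -0.01504158  0.03673816] [-6.79765633e-01  5.55726410e-01  1.74702038e+00  1.56779575e-04
  8.38871489e-01 -1.19302843e+00]
```

Call:
{"fn": "apply_moves", "kwargs": {"increments": [[[0,0,0,0,0.3],[0,0,0,0,0.3],[0,0,0,0,0.3],[0,0,0,0,0.3],[0,0,0,0,0.3],[0,0,10,0,0.3],[0,0,20,0,0.3],[0,0,28,0,0.3],[0,0,28,0,-1],[0,0,28,0,-1],[0,0,28,0,-1],[0,0,28,0,-1],[0,0,28,0,-1],[0,0,28,0,-1]]]}}

```text
t: 8.68
tcp_pos: [0.4975, -0.3177, 0.0669]
ee_rot: [0.504, 0.863, -0.0, 0.0]
force: [-2.8, -1.8, 4.2]
grip_width: 0.0239
```

Run:
```python
from w import *
s=st();p=env.get_image('wrist');save(p,'g1'); plan((.4975,-.3175,.19,29),(.4,-.1,.22,90),(.45,.02,.22,135),(.5,.02,.22,147))
q=env.get_image('side')
a=p['color'][150:350,180:400]; b=q['color'][250:340,260:350]
im=np.hstack([cv2.resize(a,(400,400),interpolation=0),cv2.resize(b,(400,400),interpolation=0)]); cv2.imwrite('pics/m3.png',im[:,:,::-1])
```

```text
t 8.68 tcp [ 0.4975 -0.3177  0.0669] yaw 29.4 tilt 0.02 F [-2.8 -1.8  4.2] w 0.0239 j6 -68
row [ 1.000e-01  1.000e-01 -1.231e+02] turn 0.4 j6 end -62.0
row [ 237.5   21.9 -153.2] turn -60.6 j6 end -104.0
row [ 317.5  124.4 -153.3] turn -105.6 j6 end -132.0
row [ 292.9  167.9 -153.3] turn -117.6 j6 end -145.0
```

View pics/m3.png

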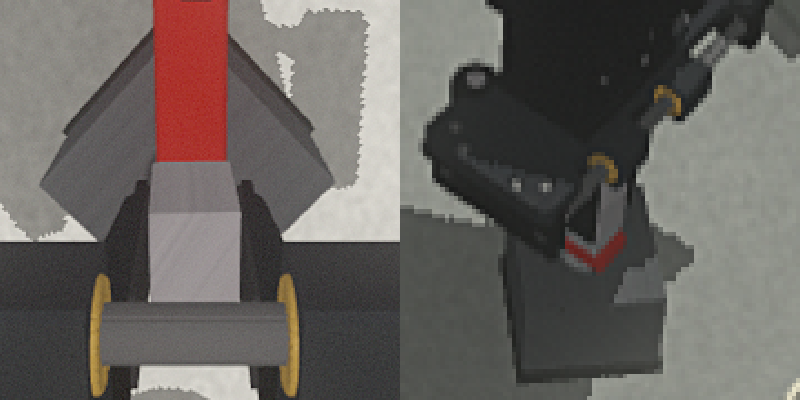

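Run:
```python
from w import *
plan((.4975,-.3175,.22,29),(.46,-.1,.22,90),(.49,.08,.22,140))
```

```text
row [ 1.000e-01  0.000e+00 -1.531e+02] turn 0.4 j6 end -62.0
row [ 208.    74.2 -153.2] turn -60.6 j6 end -102.0
row [ 350.1  188.7 -153.3] turn -110.6 j6 end -131.0
```

Call:
{"fn": "apply_moves", "kwargs": {"increments": [[[0,0,-20,0,-1],[0,0,-45,0,-1],[0,0,-90,0,-1],[0,0,-140,0,-1],[20,8,-153,-8,-1],[60,22,-153,-18,-1],[110,40,-153,-28,-1],[160,58,-153,-38,-1],[208,74,-153,-48,-1],[245,103,-153,-58,-1],[280,132,-153,-68,-1],[315,160,-153,-78,-1],[350,188,-153,-88,-1],[350,188,-153,-98,-1],[350,188,-153,-108,-1],[350,188,-153,-111,-1],[350,188,-153,-111,-1],[350,188,-153,-111,-1]]]}}

```text
t: 11.02
tcp_pos: [0.4893, 0.0799, 0.2193]
ee_rot: [-0.425, 0.905, 0.0, -0.0]
force: [-1.1, -0.6, -4.1]
grip_width: 0.024
```

Run:
```python
from w import *
s,p,o=look('v1',[('winch_mouth',.08),('boss_mid',.22-.0609+.086),('knob_mid',.22-.0609+.097)])
for n in ['side','top']:
    q=env.get_image(n); r=env.landmark_of(q,'winch_mouth'); 
    if r: print(n,r[0],onz(q,r[0]['at'],.08))
```

```text
t 11.03 tcp [0.4893 0.0799 0.2193] yaw 140.3 tilt 0.04 F [-1.1 -0.6 -4.1] w 0.0240 j6 -139
winch_mouth [160.9 209.9] 0.55 [0.5266 0.0118 0.08  ]
boss_mid [263.6 289.4] 0.85 [0.4881 0.0816 0.2451]
knob_mid [115.3 287. ] 0.72 [0.4412 0.0229 0.2561]
side {'at': [203.5, 266.5], 'confidence': 0.85} [0.53634185 0.01505136 0.08      ]
top {'at': [203.7, 256.8], 'confidence': 0.63} [0.52869633 0.02104773 0.08      ]
```

View pics/v1.png

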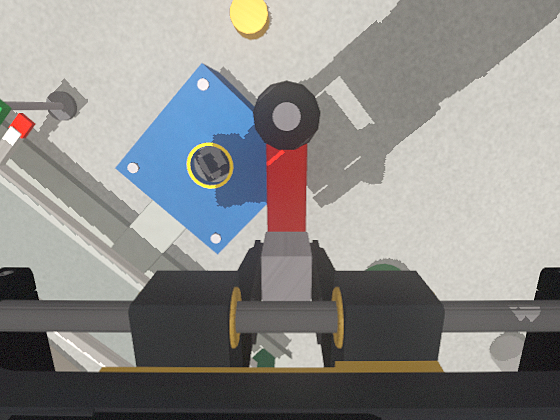

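Run:
```python
from w import *
s=st(); p=env.get_image('wrist'); c=p['color']; h=cv2.cvtColor(c,cv2.COLOR_RGB2HSV)
m=cv2.inRange(h,(20,120,80),(35,255,255)); m[:130]=0;m[200:]=0;m[:,:180]=0;m[:,240:]=0
ys,xs=np.nonzero(m); e=cv2.fitEllipse(np.c_[xs,ys].astype(np.float32)); print(e,len(xs))
for z in (.08,): print('mouth',onz(p,(e[0][1],e[0][0]),z,s))
a=cv2.resize(c[138:194,182:238],(600,600),interpolation=cv2.INTER_CUBIC); a=np.clip(a.astype(float)*1.6,0,255).astype(np.uint8)
cv2.imwrite('pics/sock.png',a[:,:,::-1])
```

```text
t 11.43 tcp [0.4895 0.0798 0.2196] yaw 140.4 tilt 0.01 F [-0.2 -0.4 -4.4] w 0.0238 j6 -139
((210.00462341308594, 164.9127655029297), (41.450111389160156, 44.37137985229492), 133.56407165527344) 425
mouth [0.52961883 0.01454717 0.08      ]
```

View pics/sock.png

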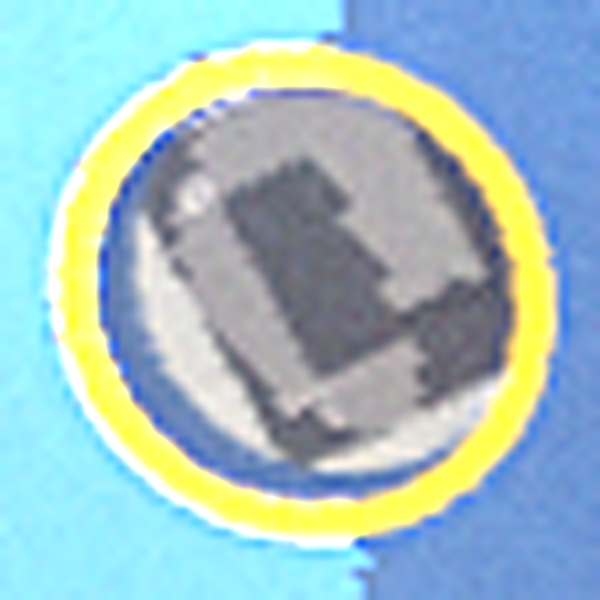

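Run:
```python
from w import *
s=st(); p=env.get_image('wrist')
f=lambda x,y: onz(p,(138+(y+.5)/600*56-.5,182+(x+.5)/600*56-.5),.056,s)[:2]
A,B,C=f(232,197),f(315,375),f(490,287)
for u,v in((A,B),(B,C)):
    d=v-u; print(np.linalg.norm(d),np.degrees(np.arctan2(d[1],d[0]))%90)
print('centre',(A+C)/2)
m=np.array([.5297,.0146]); plan((m[0],m[1],.17,140.4),(m[0],m[1],.115,140.4))
```

```text
t 11.47 tcp [0.4895 0.0798 0.2196] yaw 140.4 tilt 0.01 F [ 0.  -0.6 -3.3] w 0.0234 j6 -139
0.01849837767543129 72.33176818649589
0.01927519482688489 76.63562106639992
centre [0.52862574 0.01402871]
row [ 24.6 -72.5  49.6] turn -0.0 j6 end -139.0
row [ 24.6 -72.5 104.6] turn -0.0 j6 end -139.0
```

Call:
{"fn": "apply_moves", "kwargs": {"increments": [[[25,-73,20,10,-1],[25,-73,35,20,-1],[25,-73,50,30,-1],[25,-73,55,40,-1],[25,-73,60,50,-1],[25,-73,65,60,-1],[25,-73,72,60,-1],[25,-73,82,60,-1],[25,-73,92,60,-1],[25,-73,100,60,-1],[25,-73,107,60,-1],[25,-73,112,60,-1],[25,-73,112,60,-1]]]}}

```text
t: 13.15
tcp_pos: [0.5295, 0.014, 0.1072]
ee_rot: [0.084, 0.996, 0.0, -0.0]
force: [-1.1, 0.2, -4.7]
grip_width: 0.0236
```

Run:
```python
from w import *
s=st(); print(np.round(s['torque'],2))
```

```text
t 13.15 tcp [0.5295 0.014  0.1072] yaw 80.4 tilt 0.06 F [-1.1  0.2 -4.7] w 0.0236 j6 -86
[ 0.04  0.16 -0.01]
```

Call:
{"fn": "apply_moves", "kwargs": {"increments": [[[0,0,2,0,-1],[0,0,4,0,-1],[0,0,5.5,0,-1],[0,0,7,0,-1],[0,0,7.5,0,-1],[0,0,7.5,0,-1]]]}}

```text
t: 13.9
tcp_pos: [0.5298, 0.014, 0.1002]
ee_rot: [0.084, 0.996, 0.0, 0.0]
force: [-2.5, 0.4, -1.1]
grip_width: 0.024
```

Call:
{"fn": "apply_moves", "kwargs": {"increments": [[[0,0,0.5,1.5,-1],[0,0,0.7,3,-1],[0,0,1.0,4.5,-1],[0,0,1.5,6,-1],[0,0,2,6,-1],[0,0,2,6,-1]]]}}

```text
t: 14.65
tcp_pos: [0.5298, 0.014, 0.098]
ee_rot: [0.136, 0.991, 0.0, -0.0]
force: [-2.7, 1.0, -2.9]
grip_width: 0.0237
```

Call:
{"fn": "apply_moves", "kwargs": {"increments": [[[0,0,1,0,-1],[0,0,2,0,-1],[0,0,3,0,-1],[0,0,4,0,-1],[0,0,4,0,-1]]]}}

```text
t: 15.28
tcp_pos: [0.5297, 0.014, 0.094]
ee_rot: [0.136, 0.991, 0.0, -0.0]
force: [-2.8, 0.8, -4.2]
grip_width: 0.0238
```

Call:
{"fn": "apply_moves", "kwargs": {"increments": [[[0,0,1.5,0,-1],[0,0,3,0,-1],[0,0,4.5,0,-1],[0,0,6,0,-1],[0,0,6.5,0,-1],[0,0,7,0,-1],[0,0,7,0,-1]]]}}

```text
t: 16.15
tcp_pos: [0.5298, 0.014, 0.0871]
ee_rot: [0.136, 0.991, 0.0, -0.0]
force: [-4.3, 0.7, -2.3]
grip_width: 0.0237
```

Run:
```python
from w import *
s=st(); print(np.round(s['torque'],2))
for n in ['side','top']:
    q=env.get_image(n); save(q,n+'5')
    for t in ('boss_mid','pointer','clip'):
        r=env.landmark_of(q,t); print(n,t,r[:1])
```

```text
t 16.15 tcp [0.5298 0.014  0.0871] yaw 74.4 tilt 0.01 F [-4.3  0.7 -2.3] w 0.0237 j6 -80
[0.16 0.83 0.07]
side boss_mid [{'at': [195.2, 266.0], 'confidence': 0.94}]
side pointer [{'at': [239.5, 327.6], 'confidence': 0.74}]
side clip [{'at': [226.1, 323.3], 'confidence': 0.65}]
top boss_mid [{'at': [171.0, 314.9], 'confidence': 0.59}]
top pointer [{'at': [171.2, 314.9], 'confidence': 0.75}]
top clip [{'at': [169.9, 319.8], 'confidence': 0.44}]
```

Call:
{"fn": "apply_moves", "kwargs": {"increments": [[[0,0,1,0,-1],[0,0,1.5,0,-1],[0,0,1.5,5,-1],[0,0,1,10,-1],[0,0,0.5,17,-1],[0,0,0.5,24,-1],[0,0,0.5,30,-1],[0,0,0.5,30,-1]]]}}

```text
t: 17.55
tcp_pos: [0.5297, 0.0141, 0.0868]
ee_rot: [0.388, 0.922, 0.0, -0.0]
force: [-3.8, 2.0, 0.6]
grip_width: 0.0239
```

Run:
```python
from w import *
s=st(); print(np.round(s['torque'],2))
c=[]
for n in ['side','top']:
    q=env.get_image(n); c.append(q)
    for t in ('pointer','clip'):
        r=env.landmark_of(q,t); print(n,t,r[:1])
a=c[0]['color'][205:265,300:360]; b=c[0]['color'][160:260,220:320]
im=np.hstack([cv2.resize(a,(400,400),interpolation=0),cv2.resize(b,(400,400),interpolation=0)]); cv2.imwrite('pics/l1.png',im[:,:,::-1])
```

```text
t 17.55 tcp [0.5297 0.0141 0.0868] yaw 44.3 tilt 0.01 F [-3.8  2.   0.6] w 0.0239 j6 -50
[0.27 1.14 0.08]
side pointer [{'at': [238.6, 325.8], 'confidence': 0.8}]
side clip [{'at': [224.4, 324.9], 'confidence': 0.51}]
top pointer [{'at': [169.9, 314.8], 'confidence': 0.89}]
top clip []
```

View pics/l1.png

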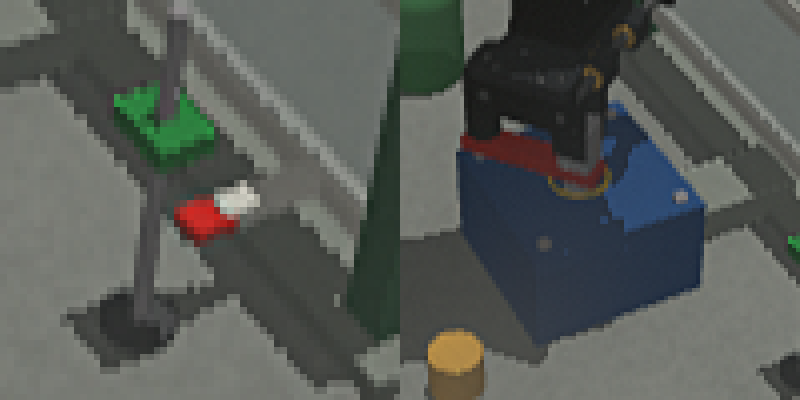

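Run:
```python
from w import *
s=st(); q=env.get_image('side'); t=env.get_image('top')
px=lambda x,y:(205+(y+.5)*.15-.5,300+(x+.5)*.15-.5)
b=onz(q,px(137,322),.002); print('rod base',b)
for z in (.085,.09,.095,.1,.105,.11,.115): print(z,proj(q,[b[0],b[1],z]),end=' ')
print('clip px',px(165,128))
P=onz(t,(169.9,314.8),.049); print('ptr',P)
for z in (.045,.05,.055,.09,.1): print(z,proj(q,[P[0],P[1],z]))
print('red px',px(205,217))
for n,pic in(('top',t),('side',q)):
    h=cv2.cvtColor(pic['color'],cv2.COLOR_RGB2HSV)
    for nm,lo,hi in(('green',(50,150,80),(70,255,255)),('red',(0,180,110),(6,255,255))):
        m=cv2.inRange(h,lo,hi); k,l,stt,ce=cv2.connectedComponentsWithStats(m)
        for i in range(1,k):
            if stt[i,4]>8 and 300<ce[i][0]<350 and 140<ce[i][1]<260: print(n,nm,stt[i],ce[i])
```

```text
t 17.85 tcp [0.5297 0.0141 0.0868] yaw 44.4 tilt 0.01 F [-4.3  2.2  1.1] w 0.0238 j6 -50
rod base [ 0.63359166 -0.14386067  0.002     ]
0.085 [231.14463282 323.02059539] 0.09 [229.76260739 323.20447801] 0.095 [228.37181688 323.38949382] 0.1 [226.97218052 323.57565295] 0.105 [225.56361657 323.76296562] 0.11 [224.14604231 323.95144219] 0.115 [222.71937405 324.14109314] clip px (223.775, 324.325)
ptr [ 0.64696338 -0.13689892  0.049     ]
0.045 [238.87818764 324.92718079]
0.05 [237.56484127 325.11106632]
0.055 [236.24342345 325.29605013]
0.09 [226.76132954 326.62250157]
0.1 [223.97525984 327.01193296]
red px (237.125, 330.325)
side green [317 218  15  10  65] [324.53846154 222.90769231]
side red [326 235   9   6  30] [329.8 237.3]
```

Call:
{"fn": "apply_moves", "kwargs": {"increments": [[[0,0,0,10,-1],[0,0,0,20,-1],[0,0,0,30,-1],[0,0,0,40,-1],[0,0,0,50,-1],[0,0,0,60,-1],[0,0,0,70,-1],[0,0,0,80,-1],[0,0,0,90,-1],[0,0,0,90,-1]]]}}

```text
t: 19.2
tcp_pos: [0.5302, 0.0146, 0.0868]
ee_rot: [0.926, 0.377, 0.001, -0.0]
force: [-2.6, 5.4, -0.4]
grip_width: 0.0239
```

Call:
{"fn": "apply_moves", "kwargs": {"increments": [[[0,0,0,10,-1],[0,0,0,20,-1],[0,0,0,30,-1],[0,0,0,40,-1],[0,0,0,50,-1],[0,0,0,60,-1],[0,0,0,70,-1],[0,0,0,80,-1],[0,0,0,90,-1],[0,0,0,100,-1],[0,0,0,105,-1],[0,0,0,105,-1]]]}}

```text
t: 20.7
tcp_pos: [0.5308, 0.0138, 0.0869]
ee_rot: [0.864, -0.504, 0.001, -0.0]
force: [0.1, 0.3, -2.7]
grip_width: 0.0243
```

Run:
```python
from w import *
s=st(); print(np.round(s['torque'],2))
```

```text
t 20.70 tcp [0.5308 0.0138 0.0869] yaw -150.6 tilt 0.13 F [ 0.1  0.3 -2.7] w 0.0243 j6 145
[0.09 0.07 0.1 ]
```

Call:
{"fn": "apply_moves", "kwargs": {"increments": [[[0,0,0,0,0.2],[0,0,0,0,0.2],[0,0,0,0,0.2],[0,0,-20,0,0.2],[0,0,-40,-10,0.2],[0,0,-40,-20,0.2],[0,0,-40,-30,0.2],[0,0,-40,-40,0.2],[0,0,-40,-50,0.2],[0,0,-40,-60,0.2],[0,0,-40,-70,0.2],[0,0,-40,-80,0.2],[0,0,-40,-90,0.2],[0,0,-40,-100,0.2],[0,0,-40,-110,0.2],[0,0,-40,-120,0.2],[0,0,-40,-130,0.2],[0,0,-40,-140,0.2],[0,0,-40,-150,0.2],[0,0,-40,-160,0.2]]]}}

```text
t: 23.2
tcp_pos: [0.5299, 0.014, 0.1267]
ee_rot: [0.644, 0.765, 0.0, 0.0]
force: [-0.6, 0.2, -0.1]
grip_width: 0.0576
```

Run:
```python
from w import *
s=st()
q=env.get_image('side'); w=env.get_image('wrist'); print([ (t,env.landmark_of(q,t)[:1]) for t in('pointer','clip')])
a=q['color'][205:265,300:360]; b=w['color']
im=np.hstack([cv2.resize(a,(400,400),interpolation=0),cv2.resize(b,(400,300))[:, :] if 0 else cv2.copyMakeBorder(cv2.resize(b,(400,300)),0,100,0,0,0)]); cv2.imwrite('pics/l2.png',im[:,:,::-1])
for (n,pic) in (('side',q),):
    h=cv2.cvtColor(pic['color'],cv2.COLOR_RGB2HSV)
    for nm,lo,hi in(('green',(50,150,80),(70,255,255)),('red',(0,180,110),(6,255,255))):
        m=cv2.inRange(h,lo,hi); k,l,stt,ce=cv2.connectedComponentsWithStats(m)
        for i in range(1,k):
            if stt[i,4]>8 and 300<ce[i][0]<350 and 140<ce[i][1]<260: print(n,nm,stt[i],ce[i])
```

```text
t 23.20 tcp [0.5299 0.014  0.1267] yaw 9.8 tilt 0.02 F [-0.6  0.2 -0.1] w 0.0576 j6 -15
[('pointer', []), ('clip', [{'at': [226.0, 262.6], 'confidence': 0.72}])]
side green [317 218  15  10  63] [324.41269841 222.98412698]
side red [328 228   8   6  28] [331.21428571 230.32142857]
```

View pics/l2.png

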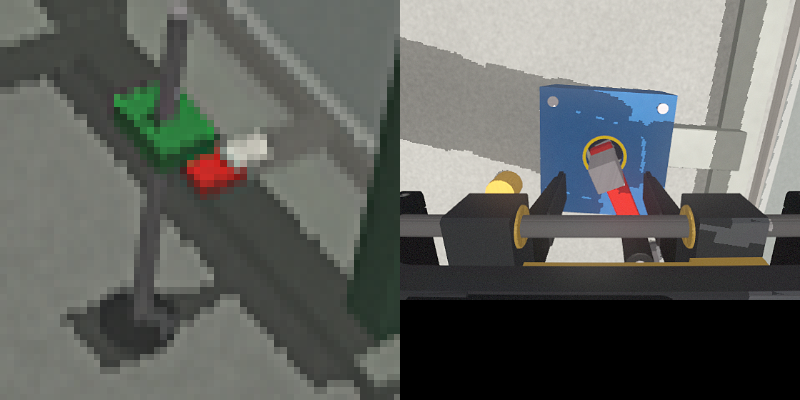

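Run:
```python
from w import *
plan((.53,.014,.25,-90),(.53,-.29,.25,-90))
```

```text
row [-0.000e+00  1.000e-01 -1.233e+02] turn 99.2 j6 end 92.0
row [-300.1  -48.4 -123.4] turn 99.2 j6 end 61.0
```

Call:
{"fn": "apply_moves", "kwargs": {"increments": [[[0,0,-50,0,0.2],[0,0,-100,10,0.2],[0,0,-123,20,0.2],[0,0,-123,30,0.2],[0,0,-123,40,0.2],[0,0,-123,50,0.2],[0,0,-123,60,0.2],[0,0,-123,70,0.2],[0,0,-123,80,0.2],[0,0,-123,90,0.2],[0,0,-123,99,0.2],[0,0,-123,99,0.2],[0,0,-123,99,0.2]]]}}

```text
t: 25.02
tcp_pos: [0.5298, 0.014, 0.2496]
ee_rot: [1.0, 0.005, 0.0, -0.0]
force: [0.0, 0.4, -0.4]
grip_width: 0.0571
```

```bash
cat > seg.py <<'E'
from w import *
import pickle,sys
n=sys.argv[1]; s=st(); p=env.get_image('wrist'); save(p,n); pickle.dump((p,s),open(n+'.pkl','wb'))
h=cv2.cvtColor(p['color'],cv2.COLOR_RGB2HSV)
for nm,lo,hi in(('green',(50,120,70),(70,255,255)),('red',(0,170,100),(6,255,255))):
    m=cv2.inRange(h,lo,hi); k,l,stt,ce=cv2.connectedComponentsWithStats(m)
    for i in range(1,k):
        if stt[i,4]>30: print(nm,stt[i],np.round(ce[i],1))
print('exp',proj(p,[.637,-.142,.1],s))
E
python3 seg.py c1
```

```text
t 25.02 tcp [0.5298 0.014  0.2496] yaw -89.5 tilt 0.00 F [ 0.   0.4 -0.4] w 0.0571 j6 84
green [ 444   62   43   34 1036] [462.8  78.9]
red [438  43  19  22 332] [446.7  54.3]
red [293 140  52  46 804] [321.  164.2]
exp [ 76.29509826 455.91277291]
```

Call:
{"fn": "apply_moves", "kwargs": {"increments": [[[0,60,0,0,0.2],[0,120,0,0,0.2],[0,180,0,0,0.2],[0,240,0,0,0.2],[0,290,0,0,0.2],[0,300,0,0,0.2],[0,300,0,0,0.2],[0,300,0,0,0.2]]]}}

```text
t: 26.08
tcp_pos: [0.5321, -0.2846, 0.2497]
ee_rot: [1.0, 0.004, 0.0, -0.0]
force: [-0.4, 1.1, -0.2]
grip_width: 0.057
```

```bash
python3 seg.py c2
python3 - <<'E'
import pickle,cv2,numpy as np
ims=[]
for n,(r,c) in (('c1',None),('c2',None)) and []: pass
a=cv2.imread('pics/c1.png');b=cv2.imread('pics/c2.png')
cv2.imwrite('pics/cc.png',np.hstack([a,b])[:250])
E
```

```text
t 26.07 tcp [ 0.5321 -0.2846  0.2497] yaw -89.5 tilt 0.02 F [-0.4  1.1 -0.2] w 0.0570 j6 55
green [107  61  43  35 859] [130.7  78.2]
red [131  41  20  22 268] [140.7  52.8]
red [ 52 132  19  23 109] [ 62.1 141. ]
red [  0 161  52  28 621] [ 21.9 173. ]
exp [ 75.73742036 133.45423177]
```

```bash
cat > fit.py <<'E'
from w import *
import pickle
from scipy.optimize import least_squares
V=[pickle.load(open(n+'.pkl','rb')) for n in('c1','c2')]
def corners(x,y,z,yaw,a,b,c):
    P=np.array([[i*a/2,j*b/2,k*c/2] for i in(-1,1) for j in(-1,1) for k in(-1,1)])
    return P@R.from_euler('z',yaw).as_matrix().T+[x,y,z]
def bb(P):
    o=[]
    for p,s in V:
        q=np.array([proj(p,X,s) for X in P]); o+=[q[:,1].min(),q[:,1].max(),q[:,0].min(),q[:,0].max()]
    return np.array(o)
def ms(*st): return np.array(sum([[x-.5,x+w-.5,y-.5,y+h-.5] for x,y,w,h in st],[]))
G=ms((444,62,43,34),(107,61,43,35)); Rd=ms((438,43,19,22),(131,41,20,22))
for a,b in((.026,.034),(.034,.026)):
    r=least_squares(lambda v:bb(corners(*v[:3],v[3],a,b,.012))-G,[.637,-.142,.1,0],x_scale=[.01,.01,.01,.1]); print('clip',a,b,np.round(r.x,4),np.round(r.fun,1))
r=least_squares(lambda v:bb(corners(*v[:3],0,v[3],v[4],.006))-Rd,[.65,-.14,.076,.015,.015],x_scale=.01); print('red',np.round(r.x,4),np.round(r.fun,1))
for nm,pt in(('g',((78.9,462.8),(78.2,130.7))),('r',((54.3,446.7),(52.8,140.7)))): print(nm,tri([ray(V[i][0],pt[i],V[i][1]) for i in(0,1)]))
E
python3 fit.py
python3 - <<'E'
import cv2,numpy as np
a=cv2.imread('pics/c1.png')[30:110,420:500];b=cv2.imread('pics/c2.png')[30:110,90:170]
cv2.imwrite('pics/cc.png',np.hstack([cv2.resize(i,(400,400),interpolation=0) for i in(a,b)]))
E
```

```text
clip 0.026 0.034 [ 0.6337 -0.1434  0.1135 -0.0371] [-3.5  2.8  0.  -0.  -1.2  1.8  0.7 -0.8]
clip 0.034 0.026 [ 0.6334 -0.1434  0.1139  0.0146] [ 1.1 -1.5 -3.5  3.9  1.9 -1.5 -3.3  3.5]
red [ 0.6604 -0.1413  0.0757  0.019   0.0144] [-0.4  0.4 -0.8 -0.7  0.4 -0.4  0.8  0.7]
g (array([ 0.6340225 , -0.14368495,  0.11060789]), [np.float64(4.155943382863704e-05), np.float64(4.155943382889001e-05)])
r (array([ 0.65962916, -0.14131385,  0.07572766]), [np.float64(0.0004405731203808978), np.float64(0.0004405731203804999)])
```

View pics/cc.png

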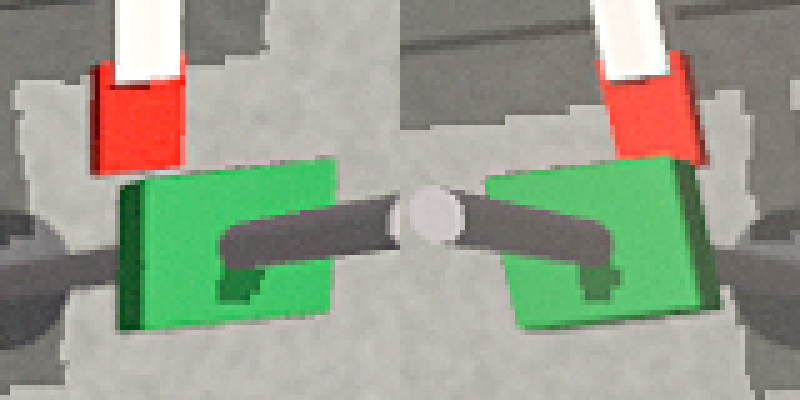

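Run:
```python
from fit import *
def f(c1,c2):
    a=(30+(c1[1])/5-.5,420+c1[0]/5-.5); b=(30+c2[1]/5-.5,90+(c2[0]-400)/5-.5)
    X,e=tri([ray(V[0][0],a,V[0][1]),ray(V[1][0],b,V[1][1])]); print(np.round(X,4),np.round(e[0],4))
print('clip top'); f((143,182),(487,179)); f((334,158),(672,157)); f((330,313),(698,310)); f((140,328),(520,328))
print('red front top, back right/left'); f((184,165),(695,160)); f((184,58),(682,52)); f((102,172),(617,158));
```

```text
clip 0.026 0.034 [ 0.6337 -0.1434  0.1135 -0.0371] [-3.5  2.8  0.  -0.  -1.2  1.8  0.7 -0.8]
clip 0.034 0.026 [ 0.6334 -0.1434  0.1139  0.0146] [ 1.1 -1.5 -3.5  3.9  1.9 -1.5 -3.3  3.5]
red [ 0.6604 -0.1413  0.0757  0.019   0.0144] [-0.4  0.4 -0.8 -0.7  0.4 -0.4  0.8  0.7]
g (array([ 0.6340225 , -0.14368495,  0.11060789]), [np.float64(4.155943382863704e-05), np.float64(4.155943382889001e-05)])
r (array([ 0.65962916, -0.14131385,  0.07572766]), [np.float64(0.0004405731203808978), np.float64(0.0004405731203804999)])
clip top
[ 0.6442 -0.1264  0.1165] 0.0001
[ 0.6482 -0.1594  0.1167] 0.0003
[ 0.6225 -0.162   0.1181] 0.0001
[ 0.6195 -0.1291  0.1164] 0.0002
red front top, back right/left
[ 0.6515 -0.1498  0.08  ] 0.0002
[ 0.6711 -0.1482  0.0777] 0.0002
[ 0.651  -0.1343  0.0792] 0.0011
```

Run:
```python
from w import *
st(); plan((.53,.014,.25,29.4),(.53,.014,.13,29.4),(.53,.014,.0869,29.4))
```

```text
t 26.12 tcp [ 0.5322 -0.2846  0.2498] yaw -89.5 tilt 0.01 F [-0.4 -0.3 -0.3] w 0.0570 j6 55
row [ 5.000e-01 -2.986e+02 -1.000e-01] turn -118.9 j6 end -28.0
row [   0.4 -298.5  119.9] turn -118.9 j6 end -28.0
row [   0.4 -298.5  163. ] turn -118.9 j6 end -28.0
```

Call:
{"fn": "apply_moves", "kwargs": {"increments": [[[0,-60,0,-10,0.2],[0,-120,0,-20,0.2],[0,-180,0,-30,0.2],[0,-240,0,-40,0.2],[0,-290,0,-50,0.2],[0,-300,0,-60,0.2],[0,-300,0,-70,0.2],[0,-300,20,-80,0.2],[0,-300,40,-90,0.2],[0,-300,60,-100,0.2],[0,-300,80,-110,0.2],[0,-300,90,-119,0.2],[0,-300,100,-119,0.2],[0,-300,110,-119,0.2],[0,-300,110,-119,0.2]]]}}

```text
t: 28.0
tcp_pos: [0.5295, 0.0142, 0.1391]
ee_rot: [0.505, 0.863, -0.0, -0.0]
force: [0.3, -0.5, 0.5]
grip_width: 0.0569
```

Run:
```python
from w import *
s,p,o=look('r1',[('boss_mid',.112),('knob_mid',.123)])
plan((.53,.014,.0869,29.4))
```

```text
t 28.00 tcp [0.5295 0.0142 0.1391] yaw 29.3 tilt 0.06 F [ 0.3 -0.5  0.5] w 0.0569 j6 -35
boss_mid [232.7 288.7] 0.86 [0.5321 0.013  0.112 ]
knob_mid [336.9 291.2] 0.6 [ 0.5696 -0.05    0.123 ]
row [ 0.  -0.1 53.1] turn -0.0 j6 end -28.0
```

Call:
{"fn": "apply_moves", "kwargs": {"increments": [[[0,0,20,0,0.2],[0,0,40,0,0.2],[0,0,51,0,0.2],[0,0,51,0,0.2],[0,0,51,0,-1],[0,0,51,0,-1],[0,0,51,0,-1],[0,0,51,0,-1],[0,0,51,0,-1],[0,0,51,0,-1]]]}}

```text
t: 29.4
tcp_pos: [0.5301, 0.0141, 0.0888]
ee_rot: [0.505, 0.863, 0.0, 0.0]
force: [1.2, 1.6, 2.0]
grip_width: 0.0243
```

Gripped again. Wind 180°.

Call:
{"fn": "apply_moves", "kwargs": {"increments": [[[0,0,0,10,-1],[0,0,0,20,-1],[0,0,0,30,-1],[0,0,0,40,-1],[0,0,0,50,-1],[0,0,0,60,-1],[0,0,0,70,-1],[0,0,0,80,-1],[0,0,0,90,-1],[0,0,0,100,-1],[0,0,0,110,-1],[0,0,0,120,-1],[0,0,0,130,-1],[0,0,0,140,-1],[0,0,0,150,-1],[0,0,0,160,-1],[0,0,0,170,-1],[0,0,0,180,-1],[0,0,0,180,-1]]]}}

```text
t: 31.78
tcp_pos: [0.5296, 0.014, 0.0887]
ee_rot: [0.864, -0.504, -0.0, 0.0]
force: [-1.9, 1.2, 5.2]
grip_width: 0.0238
```

Call:
{"fn": "apply_moves", "kwargs": {"increments": [[[0,0,0,0,0.2],[0,0,0,0,0.2],[0,0,0,0,0.2],[0,0,0,0,0.2],[0,0,-20,0,0.2],[0,0,-40,-10,0.2],[0,0,-40,-20,0.2],[0,0,-40,-30,0.2],[0,0,-40,-40,0.2],[0,0,-40,-50,0.2],[0,0,-40,-60,0.2],[0,0,-40,-70,0.2],[0,0,-40,-80,0.2],[0,0,-40,-90,0.2],[0,0,-40,-100,0.2],[0,0,-40,-110,0.2],[0,0,-40,-120,0.2],[0,0,-40,-130,0.2],[0,0,-40,-140,0.2],[0,0,-40,-150,0.2]]]}}

```text
t: 34.28
tcp_pos: [0.5298, 0.014, 0.1286]
ee_rot: [0.709, 0.706, 0.0, -0.0]
force: [-0.2, -0.1, 0.7]
grip_width: 0.0566
```

Run:
```python
from w import *
s=st(); q=env.get_image('side'); save(q,'side8')
h=cv2.cvtColor(q['color'],cv2.COLOR_RGB2HSV)
for nm,lo,hi in(('green',(50,150,80),(70,255,255)),('red',(0,180,110),(6,255,255))):
    m=cv2.inRange(h,lo,hi); k,l,stt,ce=cv2.connectedComponentsWithStats(m)
    for i in range(1,k):
        if stt[i,4]>8 and 240<ce[i][0]<350 and 140<ce[i][1]<260: print(nm,stt[i],ce[i])
for z in(.045+.0042,.0757,.1007,.111): print(z,proj(q,[.6604,-.1413,z]))
print(env.landmark_of(q,'boss_mid')[:1],proj(q,[.53,.014,.112]))
```

```text
t 34.27 tcp [0.5298 0.014  0.1286] yaw -0.2 tilt 0.01 F [-0.2 -0.1  0.7] w 0.0566 j6 -5
green [317 218  15  10  60] [324.16666667 223.03333333]
red [331 221   7   5  18] [333.5        223.11111111]
0.0492 [237.62897661 330.32016274]
0.0757 [230.54237941 331.39748999]
0.1007 [223.63976785 332.44586608]
0.111 [220.73225047 332.88717327]
[{'at': [195.0, 266.9], 'confidence': 0.78}] [195.3999055  264.49881082]
```

Call:
{"fn": "apply_moves", "kwargs": {"increments": [[[0,0,0,-10,0.2],[0,0,0,-20,0.2],[0,0,0,-30,0.2],[0,0,20,-30,0.2],[0,0,40,-30,0.2],[0,0,40,-30,0.2],[0,0,40,-30,-1],[0,0,40,-30,-1],[0,0,40,-30,-1],[0,0,40,-30,-1],[0,0,40,-30,-1],[0,0,40,-30,-1]]]}}

```text
t: 35.88
tcp_pos: [0.5299, 0.014, 0.0889]
ee_rot: [0.504, 0.863, 0.0, 0.0]
force: [-0.9, -0.9, 4.1]
grip_width: 0.0242
```

Call:
{"fn": "apply_moves", "kwargs": {"increments": [[[0,0,0,10,-1],[0,0,0,20,-1],[0,0,0,30,-1],[0,0,0,40,-1],[0,0,0,50,-1],[0,0,0,60,-1],[0,0,0,67,-1],[0,0,0,71,-1],[0,0,0,71,-1],[0,0,0,71,-1]]]}}

```text
t: 37.12
tcp_pos: [0.5293, 0.014, 0.0889]
ee_rot: [0.912, 0.41, -0.0, -0.0]
force: [-4.5, -1.3, 7.7]
grip_width: 0.0239
```

Call:
{"fn": "apply_moves", "kwargs": {"increments": [[[0,0,0,0,0.2],[0,0,0,0,0.2],[0,0,0,0,0.2],[0,0,0,0,0.2],[0,0,-20,0,0.2],[0,0,-60,0,0.2],[0,0,-120,0,0.2],[0,0,-163,0,0.2],[0,0,-163,0,0.2],[0,0,-163,0,0.2]]]}}

```text
t: 38.38
tcp_pos: [0.5294, 0.014, 0.2509]
ee_rot: [0.912, 0.41, -0.0, -0.0]
force: [-0.2, -0.6, 0.2]
grip_width: 0.0576
```

Run:
```python
from w import *
s=st(); q=env.get_image('side'); save(q,'side9')
h=cv2.cvtColor(q['color'],cv2.COLOR_RGB2HSV)
for nm,lo,hi in(('green',(50,150,80),(70,255,255)),('red',(0,180,110),(6,255,255))):
    m=cv2.inRange(h,lo,hi); k,l,stt,ce=cv2.connectedComponentsWithStats(m)
    for i in range(1,k):
        if stt[i,4]>8 and 240<ce[i][0]<350 and 140<ce[i][1]<260: print(nm,stt[i],ce[i])
for z in(.105,.111,.117): print(z,proj(q,[.6604,-.1413,z]))
print(env.landmark_of(q,'boss_mid')[:1],proj(q,[.53,.014,.112]))
plan((.53,.014,.25,-90),(.53,-.286,.25,-90))
```

```text
t 38.38 tcp [0.5294 0.014  0.2509] yaw -41.6 tilt 0.05 F [-0.2 -0.6  0.2] w 0.0576 j6 36
green [317 218  15  10  63] [324.42857143 223.        ]
red [270 190   3   7   9] [270.77777778 192.88888889]
red [329 218   9   6  27] [332.66666667 220.51851852]
0.105 [222.43054646 332.62942431]
0.111 [220.73225047 332.88717327]
0.117 [219.02099869 333.14682927]
[{'at': [194.3, 265.7], 'confidence': 0.77}] [195.3999055  264.49881082]
row [0.4 0.5 0.3] turn 48.4 j6 end 92.0
row [-2.239e+02  1.997e+02  2.000e-01] turn 48.4 j6 end 62.0
```

Call:
{"fn": "apply_moves", "kwargs": {"increments": [[[0,0,0,10,0.2],[0,0,0,20,0.2],[0,0,0,30,0.2],[0,0,0,40,0.2],[0,0,0,48,0.2],[0,0,0,48,0.2],[0,0,0,48,0.2]]]}}

```text
t: 39.35
tcp_pos: [0.5297, 0.014, 0.251]
ee_rot: [1.0, 0.005, -0.001, -0.0]
force: [-0.6, 0.6, -0.2]
grip_width: 0.0575
```

```bash
python3 seg.py d1
```

```text
t 39.35 tcp [0.5297 0.014  0.251 ] yaw -89.4 tilt 0.06 F [-0.6  0.6 -0.2] w 0.0575 j6 84
green [ 443   62   43   34 1037] [462.1  78.9]
red [454  35  21  26 410] [463.5  48.9]
red [231 135  50  50 916] [254.7 161.4]
exp [ 76.30891581 455.44108133]
```

Call:
{"fn": "apply_moves", "kwargs": {"increments": [[[0,60,0,0,0.2],[0,120,0,0,0.2],[0,180,0,0,0.2],[0,240,0,0,0.2],[0,290,0,0,0.2],[0,300,0,0,0.2],[0,300,0,0,0.2],[0,300,0,0,0.2],[0,300,0,0,0.2]]]}}

```text
t: 40.52
tcp_pos: [0.5322, -0.2848, 0.2519]
ee_rot: [1.0, 0.004, 0.0, -0.0]
force: [-0.7, -0.5, 1.0]
grip_width: 0.0573
```

```bash
python3 seg.py d2
python3 - <<'E'
import cv2,numpy as np
a=cv2.imread('pics/d1.png')[20:100,420:500];b=cv2.imread('pics/d2.png')[20:100,90:170]
cv2.imwrite('pics/dd.png',np.hstack([cv2.resize(i,(400,400),interpolation=0) for i in(a,b)]))
E
```

```text
t 40.52 tcp [ 0.5322 -0.2848  0.2519] yaw -89.5 tilt 0.02 F [-0.7 -0.5  1. ] w 0.0573 j6 55
green [108  62  43  34 856] [131.7  78.6]
red [114  34  23  26 368] [125.3  48.7]
red [  0 171  18  31 152] [  9.2 186.9]
exp [ 76.04829736 134.24795738]
```

View pics/dd.png

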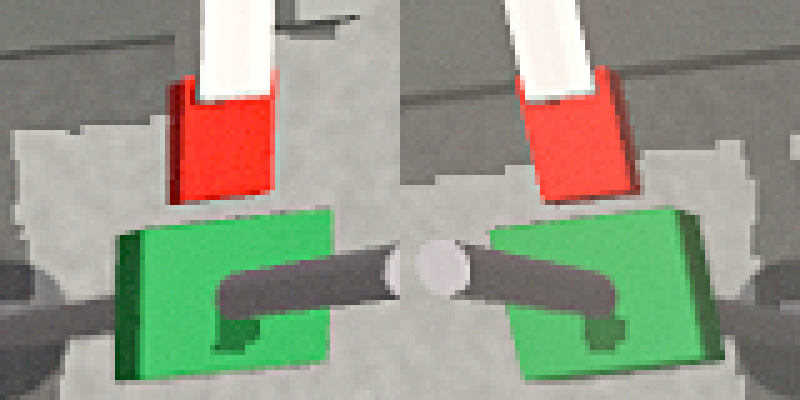

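Run:
```python
from w import *
import pickle
V=[pickle.load(open(n+'.pkl','rb')) for n in('d1','d2')]
def f(c1,c2):
    a=(20+(c1[1])/5-.5,420+c1[0]/5-.5); b=(20+c2[1]/5-.5,90+(c2[0]-400)/5-.5)
    X,e=tri([ray(V[0][0],a,V[0][1]),ray(V[1][0],b,V[1][1])]); print(np.round(X,4),np.round(e[0],4))
print('clip top'); f((143,232),(492,230)); f((333,209),(675,208)); f((329,361),(702,361)); f((140,379),(525,379))
print('red top'); f((274,188),(630,191)); f((182,203),(543,204)); f((276,70),(604,66))
s=st()
q=env.get_image('side'); t=env.get_image('top'); save(t,'top9')
P0=[('jar',.4911,.2644),('weight',.4063,-.0741)]
print(env.landmark_of(q,'boss_mid')[:1],env.landmark_of(t,'boss_mid')[:1],proj(t,[.53,.014,.112]),env.landmark_of(q,'knob_mid')[:1])
for n in('jar','weight','tin','scoop','cup','spice'): 
    r=env.landmark_of(t,n); print(n,r[0]['at'] if r else None)
```

```text
clip top
[ 0.6442 -0.1266  0.117 ] 0.0002
[ 0.6482 -0.1594  0.1173] 0.0002
[ 0.6227 -0.1622  0.1184] 0.0003
[ 0.6194 -0.1293  0.1169] 0.0001
red top
[ 0.6517 -0.1503  0.1136] 0.0004
[ 0.6492 -0.1345  0.1133] 0.0001
[ 0.6713 -0.1479  0.1135] 0.0002
t 40.58 tcp [ 0.5322 -0.2849  0.2519] yaw -89.5 tilt 0.02 F [-0.4 -0.4 -0.7] w 0.0570 j6 55
[{'at': [197.0, 265.6], 'confidence': 0.81}] [{'at': [199.8, 258.2], 'confidence': 0.64}] [200.93700473 259.04312648] []
jar [217.4, 169.7]
weight [251.8, 284.6]
tin [151.1, 134.3]
scoop [238.5, 443.5]
cup [208.3, 421.2]
spice [241.0, 106.0]
```

Run:
```python
from w import *
q=env.get_image('side'); h=cv2.cvtColor(q['color'],cv2.COLOR_RGB2HSV)
m=cv2.inRange(h,(0,120,60),(8,255,255)); k,l,stt,ce=cv2.connectedComponentsWithStats(m)
for i in range(1,k):
    if stt[i,4]>8 and 240<ce[i][0]<320 and 170<ce[i][1]<240: print(stt[i],ce[i])
for a in(48.4,228.4):
  for z in (.082,.094,.108):
    print(a,z,[np.round(proj(q,[.53+r*np.cos(np.radians(a)),.014+r*np.sin(np.radians(a)),z]),1) for r in(-.016,.04,.089)])
cr=q['color'][165:245,220:320]; cv2.imwrite('pics/fin.png',cv2.resize(cr,(800,640),interpolation=0)[:600,:,::-1])
print(env.landmark_of(q,'knob_mid')[:1],[np.round(proj(q,[.53+.075*np.cos(np.radians(a)),.014+.075*np.sin(np.radians(a)),.123]),1) for a in(48.4,228.4)])
```

```text
[268 186   9  13  46] [271.60869565 190.2173913 ]
[260 202   7   4  16] [262.875 203.25 ]
48.4 0.082 [array([207.2, 262.4]), array([195.2, 269.6]), array([185.4, 275.6])]
48.4 0.094 [array([203.9, 262.4]), array([192. , 269.7]), array([182.2, 275.6])]
48.4 0.108 [array([200. , 262.3]), array([188.1, 269.7]), array([178.4, 275.7])]
228.4 0.082 [array([200.3, 266.6]), array([212.6, 259.1]), array([224.2, 252.1])]
228.4 0.094 [array([197. , 266.6]), array([209.3, 259.1]), array([220.8, 252. ])]
228.4 0.108 [array([193.1, 266.6]), array([205.4, 259. ]), array([216.9, 251.9])]
[{'at': [173.7, 270.4], 'confidence': 0.93}] [array([176.9, 274.1]), array([209.2, 253.9])]
```

Call:
{"fn": "apply_moves", "kwargs": {"increments": [[[0,-60,0,0,-1],[0,-120,0,0,-1],[0,-180,0,0,-1],[0,-240,0,0,-1],[0,-290,0,0,-1],[0,-300,0,0,-1],[0,-300,40,0,-1],[0,-300,80,0,-1],[0,-300,110,0,-1],[0,-300,125,0,-1],[0,-300,131,0,-1],[0,-300,134,0,-1],[0,-300,134,0,-1],[0,-300,134,0,-1]]]}}

```text
t: 42.98
tcp_pos: [0.5301, 0.014, 0.1183]
ee_rot: [1.0, 0.004, 0.001, 0.0]
force: [0.9, 0.5, 0.2]
grip_width: 0.0005
```

Call:
{"fn": "apply_moves", "kwargs": {"increments": [[[0,0,1,0,-1],[0,0,2,0,-1],[0,0,3,0,-1],[0,0,3.7,0,-1],[0,0,3.7,0,-1]]]}}

```text
t: 43.6
tcp_pos: [0.5298, 0.014, 0.1138]
ee_rot: [1.0, 0.003, -0.0, -0.0]
force: [-0.6, -1.2, 1.0]
grip_width: 0.0003
```

Call:
{"fn": "apply_moves", "kwargs": {"increments": [[[0,0,1,0,-1],[0,0,1,0,-1],[0,0,1.5,0,-1],[0,0,2,0,-1],[0,0,2,0,-1]]]}}

```text
t: 44.22
tcp_pos: [0.5298, 0.014, 0.1119]
ee_rot: [1.0, 0.003, -0.0, -0.0]
force: [-0.3, -0.3, 0.3]
grip_width: 0.0006
```

Call:
{"fn": "apply_moves", "kwargs": {"increments": [[[0,0,1,0,-1],[0,0,1,0,-1],[0,0,2,0,-1],[0,0,2,0,-1]]]}}

```text
t: 44.72
tcp_pos: [0.5298, 0.014, 0.1098]
ee_rot: [1.0, 0.004, -0.0, -0.0]
force: [0.4, 0.1, 0.2]
grip_width: 0.0006
```

Call:
{"fn": "apply_moves", "kwargs": {"increments": [[[0,0,1,0,-1],[0,0,1,0,-1],[0,0,2,0,-1],[0,0,2,0,-1]]]}}

```text
t: 45.22
tcp_pos: [0.53, 0.0139, 0.1082]
ee_rot: [1.0, 0.004, 0.0, 0.0]
force: [-2.1, -0.5, 4.2]
grip_width: 0.0004
```

Call:
{"fn": "apply_moves", "kwargs": {"increments": [[[0,0,-10,0,-1],[0,0,-50,0,-1],[0,0,-100,0,-1],[0,0,-142,0,-1],[0,0,-142,0,-1],[-40,0,-142,0,-1],[-80,0,-142,0,-1],[-80,0,-142,0,-1],[-80,0,-142,0,-1]]]}}

```text
t: 46.35
tcp_pos: [0.4503, 0.0134, 0.2498]
ee_rot: [1.0, 0.003, 0.0, -0.0]
force: [0.1, -0.8, 0.7]
grip_width: 0.0005
```

Run:
```python
from w import *
s=st(); q=env.get_image('side')
h=cv2.cvtColor(q['color'],cv2.COLOR_RGB2HSV)
m=cv2.inRange(h,(0,180,110),(6,255,255)); k,l,stt,ce=cv2.connectedComponentsWithStats(m)
print([(stt[i],ce[i]) for i in range(1,k) if 320<ce[i][0]<345 and 210<ce[i][1]<240])
print(env.sign_off())
```

```text
t 46.35 tcp [0.4503 0.0134 0.2498] yaw -89.6 tilt 0.01 F [ 0.1 -0.8  0.7] w 0.0005 j6 83
[(array([329, 218,   9,   6,  27], dtype=int32), array([332.66666667, 220.51851852]))]
the job is handed in; nothing more can be done
None
```

The job is handed in at 46.4 s of the 72 s. I took the crank out of its holster, seated it in the winch and wound about 476° clockwise. I did that in three grips on the boss, re-gripping twice. I then let go and backed off.

**Last checks**
- **Pointer height:** two wrist views put the pointer's mid height at 0.1105 m and the clip's at 0.1114 m. The pointer is about 1 mm low, within the 6 mm allowed. The side camera shows it has not moved since.
- **Crank seated:** the fingertips met the boss top about where a fully home crank would put it. The depth therefore rests on this contact and on my picture estimate of the fingertip position.
- **Forces:** the readings I took on the way stayed below about 10 N.
- **Bystanders:** all six were last found within about 5 pixels (up to roughly 15 mm, mostly network scatter) of where they started. No direct check of tipping was made, but the arm stayed clear of them.

**What failed or disagreed**
- The first grasp closed on air. In the pictures the fingertips end about 20 mm behind the TCP, not 17 mm ahead as stated. Going 28 mm deeper fixed it.
- The networks' side-view points for the boss and knob disagreed with the seated model by 2 to 3 pixels in opposite directions. That was inconclusive, which is why I did the touch check.

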